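# Put the swapped oven dishes on their own serving boards

### The arm

A 6-joint arm with a two-finger parallel gripper is mounted at the origin on the work surface. World frame = base frame: x ahead of the robot, y to its left, z up, the work surface at z = 0. Lengths are in m, angles in degrees, forces in N, time in s.
With the tool pointing down it reaches from about 0.275 to 0.825 m from the base axis. Payload 5.2 kg.
Tool frame: the origin (TCP) lies midway between the tips of the shut fingers; the grasp point (between the pads) lies 19 mm behind it; z points along the fingers, y is the line along which they close (so a half turn about z gives the same grasp; the last joint's range is limited). The gripper opens to 93 mm and grips with 3 to 60 N. Pads are 15 mm wide; open, the fingers measure 128 mm over their backs; the gripper's body (75 mm by 188 mm) begins 65 mm behind the grasp point.
Start: joints at [63.667, 14.817, 87.949, -0, 77.235, -11.62], TCP at [0.14, 0.532, 0.219] pointing down, gripper open.
Joint ranges: [-179.93, 179.93], [-52.35, 119.4], [10.71, 147.94], [-69.91, 249.91], [12.55, 155.21], [-178.61, 178.61]. Speed limits (degrees/s): [147.25, 147.25, 180, 180, 180, 180].

### API

Orientations are given as [roll, pitch, yaw] about the fixed x, y, z axes, in that order (R = Rz(yaw) Ry(pitch) Rx(roll)).
In Python, from workcell import manip gives the robot as it stands.
- The arm moves only by the shell command python3 shift.py 'ROWS' [OPENING]. ROWS is a JSON list that holds a single list of rows (three levels of brackets), with 1 to 10 rows, each of 6 numbers: dx, dy, dz in units of 20 mm, then a rotation vector rx, ry, rz in units of 4 degrees; each row is the pose to reach, as a shift and turn from the pose commanded when the command began, along the tool's axes at that moment; what a row does not reach only later rows make up. A row lasts 1/12 s, in which the tool goes at most 0.0417 m and 7.16 degrees, less where a joint would pass 70% of its speed; a pose out of reach is approached as far as the arm can. OPENING is the finger opening in m, set as the command begins (- or left out keeps the last). The fingers move at their own pace and stop on an object; the grip force is fixed at half the most. Time passes only in rows, so rows that do not move let the fingers close. It prints the time, the measured TCP pose, the force, the opening and the grip force at its end. Input that does not fit is refused with a message, and nothing moves.
- manip.observe(): the state, without advancing time (a new reading comes with each control period).
- manip.camera(name): name is "scene" or "top"; returns a dict with "pixels" (400x640x3 uint8, blue, green, red), "K" (3x3 intrinsics, pixels), "origin" and "orientation" of the camera in the world. Camera axes: x right, y down, z forward; pixel columns grow to the right and rows downward; lengths in m; the calibration is good to about 2 mm. A picture is of the moment at which its call begins. There is no depth.
- manip.finish_job(): hands the job in; it is judged then, once.
The state is a dict: "t": time; "q": joint angles; "qvel": joint speeds; "tau": joint torques, N m; "ee_pos": TCP position; "ee_rot": TCP orientation; "wrist_force": force on the tool from outside, world axes, zero at the start; "torque": the same for the moment, N m; "grip_width": finger opening in m; "finger_force": force on a finger pad.
Only numpy, scipy, OpenCV 4.12 (cv2) and the standard library are available. Lean on these libraries where they do the work, as an engineer would, in place of code of your own. Each camera call takes 0.05 s, during which the arm holds its last target. There are 200 camera calls.

### The job

The four oven dishes on the pass have been put down on each other's serving boards: move each one to the board of its own shape, set in the middle and lined up with the board. They are full and hot from the oven, so set them down gently and upright, never stand one on the bare counter, and use the empty slatted trivet as the spare spot while you swap them round. Leave the pepper mill where it is.

Things in the scene. Friction and masses are not known exactly. Their poses are not given: they have to be found in the camera images.
- dish_round: Round fluted ramekin, 64 mm diameter, 46 mm high. White porcelain, straight walls, brown baked filling domed 7 mm over the rim, 0.16 to 0.48 kg. Origin: centre of its underside, z up. Starts on another dish's board, at any angle to it. Picked from above across its diameter, anywhere round it (64 mm).
- dish_square: Square dish, 56 x 56 mm, 42 mm high, sides along its x and y axes. White porcelain, straight walls, brown baked filling domed 7 mm over the rim, 0.16 to 0.48 kg. Origin: centre of its underside, z up. Starts on another dish's board, at any angle to it. Picked from above across two facing sides (56 mm).
- dish_oval: Oval gratin dish, 104 mm long along its own x, 64 mm wide along its y, 40 mm high; small end lugs (122 mm over them). White porcelain, straight walls, brown baked filling domed 7 mm over the rim, 0.16 to 0.48 kg. Origin: centre of its underside, z up. Starts on another dish's board, at any angle to it. Picked from above across its width (64 mm, fingers closing along its y).
- dish_oblong: Oblong rectangular terrine dish, 116 mm long along its own x, 52 mm wide along its y, 48 mm high. White porcelain, straight walls, brown baked filling domed 7 mm over the rim, 0.16 to 0.48 kg. Origin: centre of its underside, z up. Starts on another dish's board, at any angle to it. Picked from above across its width (52 mm, fingers closing along its y).
- board_round: Round serving board, 120 mm diameter: the place of the round ramekin, at any angle. Brown wood, flat, 12 mm thick, fixed, with a thin dark line in its dish's outline round the middle of the top. Origin: centre of its underside on the counter (top 12 mm above it), z up.
- board_square: Square serving board, 112 x 112 mm, sides along its x and y axes: the place of the square dish, sides parallel (any of the four ways round). Brown wood, flat, 12 mm thick, fixed, with a thin dark line in its dish's outline round the middle of the top. Origin: centre of its underside on the counter (top 12 mm above it), z up.
- board_oval: Oval (elliptical) serving board, 156 mm along its own x, 106 mm along its y: the place of the oval dish, long axes parallel (either way round). Brown wood, flat, 12 mm thick, fixed, with a thin dark line in its dish's outline round the middle of the top. Origin: centre of its underside on the counter (top 12 mm above it), z up.
- board_oblong: Oblong rectangular serving board, 156 mm along its own x, 92 mm along its y: the place of the oblong dish, long axes parallel (either way round). Brown wood, flat, 12 mm thick, fixed, with a thin dark line in its dish's outline round the middle of the top. Origin: centre of its underside on the counter (top 12 mm above it), z up.
- trivet: Square trivet of six pale wooden slats, 150 x 150 mm, 12 mm high, fixed to the counter, empty at the start: the spare spot on which any dish can stand for a while. Origin: centre of its underside, z up. Boards, trivet and mill stand in two rows of three, about 190 mm between rows, 230 mm between columns, shuffled.
- mill: Dark wooden pepper mill, standing loose among the boards, 131 mm high, 52 mm across the foot: to be left alone. Origin: centre of its underside, z up. Two other bystanders between the boards (pinch pot, timer) are under 35 mm high; all taller ware stands along the counter's edges, over 50 mm clear of the boards.

How it is judged (in metres and radians):
At the end, for the whole second after the job is handed in: Each dish stands upright and at rest on the top of the board of its own shape, its centre within 12 mm of the board's centre, and (all but the round one) its sides or long axis within 0.22 rad (12 degrees) of the board's, either way round, any quarter turn for the square one (horizontal distance between dish_round and board_round below 0.012 m and z of dish_round in the frame of board_round between 0.008 and 0.016 m and angle between each of dish_round, dish_square, dish_oval, dish_oblong's own z axis and vertical below 0.1 rad and linear speed of each of dish_round, dish_square, dish_oval, dish_oblong below 0.02 m/s and horizontal distance between dish_square and board_square below 0.012 m and z of dish_square in the frame of board_square between 0.008 and 0.016 m and (angle between the x axis of dish_square and the x axis of board_square, either way round below 0.22 rad or angle between the x axis of dish_square and the y axis of board_square, either way round below 0.22 rad) and horizontal distance between dish_oval and board_oval below 0.012 m and z of dish_oval in the frame of board_oval between 0.008 and 0.016 m and angle between the x axis of dish_oval and the x axis of board_oval, either way round below 0.22 rad and horizontal distance between dish_oblong and board_oblong below 0.012 m and z of dish_oblong in the frame of board_oblong between 0.008 and 0.016 m and angle between the x axis of dish_oblong and the x axis of board_oblong, either way round below 0.22 rad); the robot touches nothing.
It fails at once if a dish stands or lies on the bare counter (height (world z) of any of dish_round, dish_square, dish_oval, dish_oblong below 0.006 m).
It fails at once if a dish is let fall from more than about 15 mm or thrown ((linear speed of dish_round above 0.55 m/s and contact force between dish_round and the fingers below 0.05 N) or (linear speed of dish_square above 0.55 m/s and contact force between dish_square and the fingers below 0.05 N) or (linear speed of dish_oval above 0.55 m/s and contact force between dish_oval and the fingers below 0.05 N) or (linear speed of dish_oblong above 0.55 m/s and contact force between dish_oblong and the fingers below 0.05 N)).
It fails at once if a dish is tipped by more than about 35 degrees (angle between any of dish_round, dish_square, dish_oval, dish_oblong's own z axis and vertical above 0.6 rad).
It fails at once if the pepper mill is pushed 30 mm or more from its spot, or knocked over (distance of mill from where it was at the start of the episode above 0.03 m or angle between mill's own z axis and vertical above 0.5 rad).
It also fails if it takes over 136 s, if anything falls off the work surface, if the arm or the gripper's body presses on something with over 40 N, if the wrist force passes 120 N, or if a joint passes its speed limit or range.

## Working session

There is one attempt and no reset: what is moved stays moved. The work goes in short steps, Python scripts to look and compute and a shell command to move; the robot and the scene stay as the last step left them, time stands still between calls to the robot, and variables do not carry over. Pictures are saved under pics/ and viewed, at most 14 in all, crops included, and the job is handed in when it is done.

```bash
ls; mkdir -p pics; python3 - <<'E'
from workcell import manip
import cv2
for n in("top","scene"):
    c=manip.camera(n);cv2.imwrite(f"pics/{n}0.png",c["pixels"]);print(n,c["K"],c["origin"],c["orientation"])
o=manip.observe();print(o)
E
```

```text
pics
shift.py
workcell.py
top [[362.29619995   0.         319.88516543]
 [  0.         362.29619995 202.0139356 ]
 [  0.           0.           1.        ]] [ 0.47818594 -0.0116953   0.72443101] [-172.51632162   -0.31111229  -90.99717024]
scene [[407.60917722   0.         329.32640157]
 [  0.         407.60917722 191.18984044]
 [  0.           0.           1.        ]] [ 0.98700594 -0.36194575  0.62034396] [-1.34771737e+02 -6.98905380e-02  5.16380010e+01]
{'t': 0.1, 'q': array([ 6.36676035e+01,  1.48547575e+01,  8.80037930e+01, -2.77046160e-03,
        7.72371607e+01, -1.16181606e+01]), 'qvel': array([ 0.00849092, -0.0130028 , -0.14879014,  0.0247954 ,  0.08606811,
       -0.03712854]), 'tau': array([ 1.91766463e-03, -4.38206112e+01, -2.84641993e+01,  7.18040764e-02,
        3.62368114e-02, -7.20268031e-05]), 'ee_pos': array([0.1394522 , 0.53150684, 0.21791103]), 'ee_rot': array([-1.79905706e+02, -1.66294670e-02,  1.65286365e+02]), 'wrist_force': array([ 0.02881885, -0.42382186, -1.31096408]), 'torque': array([ 0.05261856, -0.00371888, -0.02131656]), 'finger_force': 0.0, 'grip_width': 0.09285073960739408}
```

View pics/top0.png

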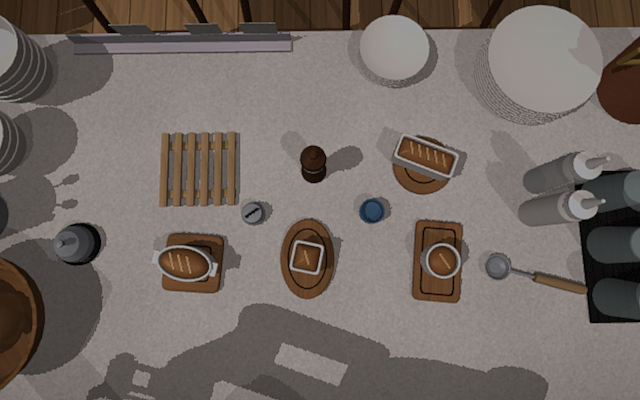

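View pics/scene0.png

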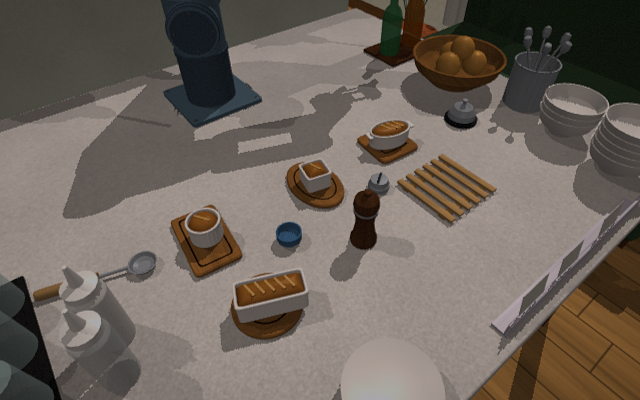

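```bash
python3 - <<'E'
import cv2
im=cv2.imread("pics/top0.png");h=cv2.cvtColor(im,cv2.COLOR_BGR2HSV)
for r in (150,200,300):
  print(r,[(x,*map(int,h[r,x])) for x in range(120,540,12)])
E
```

```text
3 workcell.py
150 [(120, 9, 23, 146), (132, 10, 21, 145), (144, 12, 23, 146), (156, 9, 22, 150), (168, 16, 131, 64), (180, 15, 116, 125), (192, 16, 116, 121), (204, 15, 113, 129), (216, 15, 115, 131), (228, 15, 96, 130), (240, 10, 22, 137), (252, 7, 22, 151), (264, 10, 21, 148), (276, 11, 24, 150), (288, 10, 23, 134), (300, 10, 23, 134), (312, 10, 163, 50), (324, 10, 21, 147), (336, 9, 23, 157), (348, 8, 21, 95), (360, 9, 22, 116), (372, 12, 23, 145), (384, 8, 21, 132), (396, 13, 11, 164), (408, 13, 152, 116), (420, 16, 124, 130), (432, 13, 163, 78), (444, 13, 17, 133), (456, 15, 22, 91), (468, 12, 22, 150), (480, 14, 23, 147), (492, 13, 21, 143), (504, 10, 24, 126), (516, 11, 23, 123), (528, 7, 23, 145)]
200 [(120, 9, 24, 137), (132, 12, 23, 146), (144, 9, 23, 145), (156, 10, 22, 139), (168, 10, 17, 89), (180, 16, 123, 60), (192, 14, 115, 120), (204, 15, 115, 122), (216, 15, 115, 131), (228, 15, 120, 132), (240, 11, 23, 153), (252, 9, 25, 135), (264, 9, 22, 152), (276, 12, 23, 145), (288, 12, 23, 146), (300, 9, 23, 153), (
[... 360 characters left out ...]
9, 94)]
300 [(120, 12, 24, 139), (132, 7, 24, 139), (144, 10, 22, 141), (156, 10, 21, 143), (168, 9, 23, 142), (180, 12, 22, 148), (192, 12, 23, 144), (204, 9, 23, 147), (216, 12, 23, 146), (228, 8, 21, 147), (240, 9, 22, 149), (252, 9, 24, 148), (264, 12, 22, 148), (276, 11, 24, 147), (288, 12, 23, 144), (300, 10, 21, 143), (312, 8, 21, 143), (324, 9, 23, 144), (336, 9, 24, 148), (348, 10, 21, 145), (360, 10, 21, 144), (372, 10, 21, 146), (384, 11, 24, 150), (396, 7, 22, 148), (408, 9, 23, 145), (420, 9, 43, 120), (432, 13, 174, 91), (444, 14, 157, 101), (456, 14, 154, 91), (468, 10, 22, 138), (480, 10, 22, 142), (492, 11, 21, 135), (504, 10, 22, 141), (516, 9, 24, 141), (528, 10, 22, 137)]
```
Top image: oval dish on square board (185,263); square dish on oval board (307,258); round dish on oblong board (441,260); oblong dish on round board (425,158). Trivet (199,169), mill (313,163).

The top view shows the oval dish on the square board (190,263), the square dish on the oval board (307,258), the round one on the oblong board (440,260) and the oblong one on the round board (425,160). The trivet is at (199,169) and the mill at (313,163). The scene view agrees. Next I'll measure from rectified views.

```bash
cat > h.py <<'E'
import numpy as np,cv2
from scipy.spatial.transform import Rotation as Ro
def cam(n):
    from workcell import manip
    return manip.camera(n)
def P(c,z):   # homography pixel<-world plane z
    R=Ro.from_euler('xyz',c["orientation"],degrees=True).as_matrix()
    M=c["K"]@R.T@np.c_[np.eye(3)[:,:2],np.array([0,0,z])-c["origin"]]
    return M
def unp(c,uv,z):
    return cv2.perspectiveTransform(np.float64(uv).reshape(-1,1,2),np.linalg.inv(P(c,z))).reshape(-1,2)
def rect(c,z,cx,cy,half=.11,s=2500):  # rectified: row down = -x, col right = -y
    n=int(2*half*s); A=np.array([[0,-1/s,cx+half],[-1/s,0,cy+half],[0,0,1]])
    return cv2.warpPerspective(c["pixels"],P(c,z)@A,(n,n),flags=cv2.INTER_LINEAR|cv2.WARP_INVERSE_MAP)
E
python3 - <<'E'
from h import *
c=cam("top");tiles=[]
im=c["pixels"];h=cv2.cvtColor(im,cv2.COLOR_BGR2HSV)
br=((h[...,1]>70)&(h[...,0]<25)&(h[...,2]>25)).astype('uint8')*255
n,l,s,ce=cv2.connectedComponentsWithStats(br)
for i in range(1,n):
    if s[i,4]>100 and 140<ce[i][0]<500 and 120<ce[i][1]<310:
        print(s[i],ce[i].round(1),unp(c,ce[i],.012).round(4))
for uv in [(190,263),(307,258),(438,260),(423,162)]:
    x,y=unp(c,uv,.012)[0];tiles.append(rect(c,.006,x,y,.095,2000)); print(x,y)
cv2.imwrite("pics/t1.png",cv2.resize(np.vstack([np.hstack(tiles[:2]),np.hstack(tiles[2:])]),(600,600)))
E
```

```text
[ 159  132   77   75 3869] [197.3 169.2] [[0.642  0.2272]]
[ 398  138   56   36 1074] [425.6 155.4] [[ 0.6631 -0.2324]]
[300 146  26  36 608] [311.8 161.6] [[ 0.6541 -0.0024]]
[393 163  56  31 849] [416.7 180.8] [[ 0.6114 -0.2118]]
[ 281  219   53   80 2338] [307.2 259.2] [[0.4601 0.0094]]
[ 412  220   50   83 2505] [435.2 261.7] [[ 0.4509 -0.2393]]
[ 162  233   62   60 1581] [196.7 262.9] [[0.4568 0.2234]]
[293 244  28  27 581] [306.5 257. ] [[0.4643 0.0108]]
[429 246  27  29 628] [442.1 260.3] [[ 0.4534 -0.2529]]
[ 160  248   49   31 1127] [184.  262.9] [[0.4572 0.2481]]
0.4567810640706122 0.23640211866274527
0.4623821920282003 0.009757488798580386
0.45406835311303495 -0.2450245283328871
0.6495620379509823 -0.2264348366183745
```

View pics/t1.png

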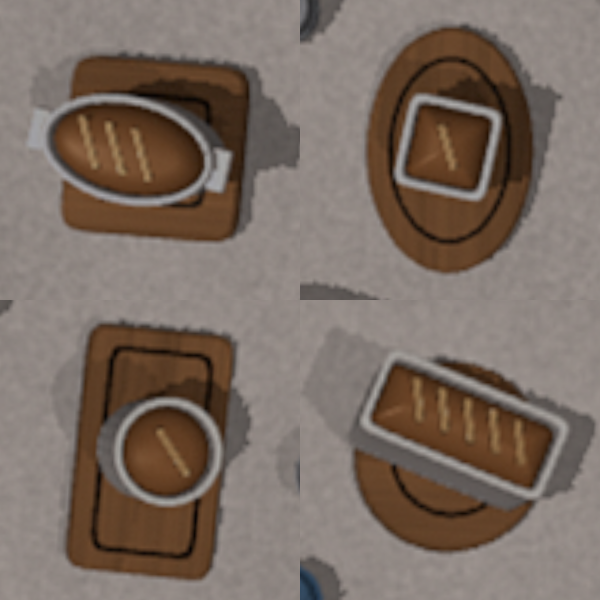

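```bash
cat > meas.py <<'E'
from h import *
def ang(v): return np.degrees(np.arctan2(v[1],v[0]))%180
def fit(p,kind):
    p=np.float32(p*1000)
    p=cv2.convexHull(p)
    if kind=='c': (x,y),r=cv2.minEnclosingCircle(p); return x,y,2*r,2*r,0
    if kind=='e': (x,y),(a,b),t=cv2.fitEllipse(p)
    else: (x,y),(a,b),t=cv2.minAreaRect(p)
    if a<b: a,b,t=b,a,t+90
    return x,y,a,b,t%180
def comps(c,roi=(140,500,120,310),dark=25):
    S=4; im=cv2.resize(c["pixels"],None,fx=S,fy=S,interpolation=cv2.INTER_CUBIC)
    h=cv2.cvtColor(im,cv2.COLOR_BGR2HSV)
    br=((h[...,1]>70)&(h[...,0]<25)&(h[...,2]>dark)).astype('uint8')
    n,l,s,ce=cv2.connectedComponentsWithStats(br); o=[]
    for i in range(1,n):
        u,v=(ce[i]+.5)/S-.5
        if s[i,4]>60*S*S and roi[0]<u<roi[1] and roi[2]<v<roi[3]:
            k=cv2.findContours((l==i).astype('uint8'),cv2.RETR_EXTERNAL,cv2.CHAIN_APPROX_NONE)[0]
            k=max(k,key=len).reshape(-1,2); o.append((u,v,s[i,4]/S/S,(k+.5)/S-.5))
    return o
E
python3 - <<'E'
from meas import *
c=cam("top")
near=lambda o,u,v:min(o,key=lambda q:np.hypot(q[0]-u,q[1]-v))
o=comps(c)
for q in o: print([round(float(t),1) for t in q[:3]],end=' ')
print()
for n,u,v,z,k in [("trivet",197,169,.006,'r'),("Bsq",197,263,.006,'r'),("Boval",307,259,.006,'e'),("Bobl",435,262,.006,'r'),
  ("oval",184,263,.052,'e'),("sq",306.5,257,.054,'r'),("round",442,260,.058,'c'),("round",442,260,.058,'e'),("obl",425.6,155.4,.060,'r')]:
    q=near(o,u,v); print(n,np.round(fit(unp(c,q[3],z),k),1))
q=near(o,417,181); p=unp(c,q[3],.006)*1000
# round board: circle from the low outer arc, least squares
from scipy.optimize import least_squares
hull=cv2.convexHull(np.float32(p)).reshape(-1,2)
hull=hull[hull[:,0]<np.median(p[:,0])]
r=least_squares(lambda t:np.hypot(*(hull-t[:2]).T)-t[2],[640,-220,60]); print("Brd free",r.x.round(1),len(hull))
p0=cv2.convexHull(np.float32(unp(c,q[3],.0)*1000)).reshape(-1,2)
g=unp(c,[(u,v) for u,v in [(425,157)]],.06);print(g)
E
```

```text
[197.2, 169.2, 3873.4] [431.5, 140.5, 85.0] [425.6, 155.4, 1086.6] [311.9, 161.6, 611.8] [416.7, 180.7, 867.6] [307.1, 259.2, 2380.8] [435.2, 261.6, 2554.6] [196.7, 263.0, 1598.2] [306.4, 257.0, 584.5] [442.1, 260.3, 634.5] [184.1, 262.9, 1129.1] 
trivet [645.1 228.2 152.5 150.4  90.2]
Bsq [457.7 233.  113.6 112.4  85.1]
Boval [462.5   9.9 155.5 105.7 179.1]
Bobl [ 453.2 -244.8  156.7   94.   174.2]
oval [458.5 233.4  90.8  52.3  76.6]
sq [465.3   9.5  44.7  44.6 167.2]
round [ 455.1 -237.7   52.7   52.7    0. ]
round [ 455.  -237.4   52.4   50.5    0. ]
obl [ 650.9 -217.4  103.6   39.5   67.2]
Brd free [ 646.6 -225.8   61.1] 27
[[ 0.64758578 -0.21626476]]
```

```bash
cat > plan.py <<'E'
from h import *
from workcell import manip
def plan(*W):
    o=manip.observe();p=np.array(o["ee_pos"]);R=Ro.from_euler('xyz',o["ee_rot"],degrees=True)
    print("at",p.round(4),np.round(o["ee_rot"],2),"t",round(o["t"],1),"w",round(o["grip_width"],4))
    for x,y,z,yaw in W:
        T=Ro.from_euler('xyz',[180,0,yaw],degrees=True)
        d=R.inv().apply(np.array([x,y,z])-p);r=(R.inv()*T).as_rotvec(degrees=True)
        print((x,y,z,yaw),"shift",d.round(4),"rot",r.round(2),"dist",round(np.linalg.norm(d),3))
        p=np.array([x,y,z]);R=T
E
python3 - <<'E'
from plan import *
c=cam("top")
for z in (0,.05,.1): print(z,unp(c,[(395,87),(313,178),(312,152)],z).round(3).tolist())
plan((.465,.0095,.12,167.2),(.465,.0095,.022,167.2),(.465,.0095,.17,167.2),(.645,.228,.17,175.1),(.645,.228,.023,175.1))
E
```

```text
0 [[0.815, -0.18], [0.623, -0.004], [0.677, -0.003]]
0.05 [[0.792, -0.168], [0.613, -0.005], [0.663, -0.004]]
0.1 [[0.769, -0.157], [0.603, -0.005], [0.65, -0.004]]
at [0.1396 0.5318 0.2183] [-1.7995e+02 -1.0000e-02  1.6528e+02] t 0.2 w 0.0931
(0.465, 0.0095, 0.12, 167.2) shift [-0.4474 -0.4224  0.0985] rot [-0.05 -0.01 -1.92] dist 0.623
(0.465, 0.0095, 0.022, 167.2) shift [ 0.    -0.     0.098] rot [0. 0. 0.] dist 0.098
(0.465, 0.0095, 0.17, 167.2) shift [ 0.     0.    -0.148] rot [0. 0. 0.] dist 0.148
(0.645, 0.228, 0.17, 175.1) shift [-0.1271  0.2529  0.    ] rot [-0.   0.  -7.9] dist 0.283
(0.645, 0.228, 0.023, 175.1) shift [ 0.    -0.     0.147] rot [0. 0. 0.] dist 0.147
```

The manual's scale: shifts go in units of 20 mm and turns go in units of 4 degrees. Converting my numbers, -0.25 m is -12.5, -0.235 m is -11.75, -1.9 degrees is -0.475.

```bash
python3 shift.py '[[[-1, -1, 0, 0, 0, 0], [-2.5, -2.5, 0, 0, 0, 0], [-4, -3.75, 0, 0, 0, -0.25], [-5.5, -5, 0, 0, 0, -0.475], [-7, -6.5, 0, 0, 0, -0.475], [-8.5, -8, 0, 0, 0, -0.475], [-10, -9.5, 0, 0, 0, -0.475], [-11.5, -10.75, 0, 0, 0, -0.475], [-12.5, -11.75, 0, 0, 0, -0.475], [-12.5, -11.75, 0, 0, 0, -0.475]]]' 0.093
python3 shift.py '[[[-1, -1, 0.5, 0, 0, 0], [-2.5, -2.5, 1.25, 0, 0, 0], [-4, -3.75, 2, 0, 0, 0], [-5.5, -5, 2.75, 0, 0, 0], [-7, -6.5, 3.5, 0, 0, 0], [-8.5, -8, 4.25, 0, 0, 0], [-9.5, -9, 4.75, 0, 0, 0], [-9.5, -9, 4.9, 0, 0, 0], [-9.5, -9, 4.9, 0, 0, 0]]]'
python3 - <<'E'
from plan import *
plan((.465,.0095,.12,167.2),(.465,.0095,.022,167.2))
E
```

```text
t: 1.08
ee_pos: [0.3243, 0.2374, 0.2188]
ee_rot: [-179.9, 0.1, 166.9]
wrist_force: [0.6, 0.7, 0.7]
grip_width: 0.0927
finger_force: 0.0
t: 1.83
ee_pos: [0.467, 0.0228, 0.1192]
ee_rot: [180.0, -0.2, 167.0]
wrist_force: [-0.1, 0.4, -0.4]
grip_width: 0.093
finger_force: 0.0
at [0.467  0.0228 0.1192] [179.99  -0.18 166.99] t 1.8 w 0.093
(0.465, 0.0095, 0.12, 167.2) shift [-0.0011 -0.0134 -0.0008] rot [ 0.01 -0.18 -0.21] dist 0.013
(0.465, 0.0095, 0.022, 167.2) shift [ 0.    -0.     0.098] rot [0. 0. 0.] dist 0.098
```

Scaled: 0.097 m is 4.85, 0.085 m is 4.25.

```bash
python3 shift.py '[[[-0.05, -0.67, 0, 0, 0, 0], [-0.05, -0.67, 0.75, 0, 0, 0], [-0.05, -0.67, 2, 0, 0, 0], [-0.05, -0.67, 3.25, 0, 0, 0], [-0.05, -0.67, 4.25, 0, 0, 0], [-0.05, -0.67, 4.85, 0, 0, 0], [-0.05, -0.67, 4.85, 0, 0, 0], [-0.05, -0.67, 4.85, 0, 0, 0]]]'
python3 shift.py '[[[0, 0, 0, 0, 0, 0], [0, 0, 0, 0, 0, 0], [0, 0, 0, 0, 0, 0], [0, 0, 0, 0, 0, 0], [0, 0, 0, 0, 0, 0], [0, 0, 0, 0, 0, 0], [0, 0, 0, 0, 0, 0], [0, 0, 0, 0, 0, 0]]]' 0.02
```

```text
t: 2.5
ee_pos: [0.4644, 0.0118, 0.0238]
ee_rot: [180.0, -0.1, 167.3]
wrist_force: [-0.3, 0.2, 0.2]
grip_width: 0.0929
finger_force: 0.0
t: 3.17
ee_pos: [0.4653, 0.0102, 0.0239]
ee_rot: [180.0, 0.0, 167.2]
wrist_force: [-0.1, 0.7, 4.6]
grip_width: 0.0559
finger_force: 30.0
```

Scaled: -0.146 m is -7.3, -0.14 m is -7.

```bash
python3 shift.py '[[[0, 0, -0.3, 0, 0, 0], [0, 0, -1, 0, 0, 0], [0, 0, -2.25, 0, 0, 0], [0, 0, -3.5, 0, 0, 0], [0, 0, -4.75, 0, 0, 0], [0, 0, -6, 0, 0, 0], [0, 0, -7, 0, 0, 0], [0, 0, -7.3, 0, 0, 0], [0, 0, -7.3, 0, 0, 0]]]'
python3 shift.py '[[[-0.2, 0.45, 0, 0, 0, 0], [-0.75, 1.5, 0, 0, 0, -0.25], [-1.5, 2.9, 0, 0, 0, -0.5], [-2.25, 4.4, 0, 0, 0, -0.75], [-3, 5.9, 0, 0, 0, -1], [-3.75, 7.4, 0, 0, 0, -1.25], [-4.5, 8.9, 0, 0, 0, -1.5], [-5.25, 10.4, 0, 0, 0, -1.75], [-5.9, 11.75, 0, 0, 0, -1.975], [-6.35, 12.65, 0, 0, 0, -1.975]]]'
python3 shift.py '[[[0, 0, 0, 0, 0, 0], [0, 0, 0, 0, 0, 0], [0, 0, 0.5, 0, 0, 0], [0, 0, 1.5, 0, 0, 0], [0, 0, 2.75, 0, 0, 0], [0, 0, 4, 0, 0, 0], [0, 0, 5, 0, 0, 0], [0, 0, 5.75, 0, 0, 0], [0, 0, 6, 0, 0, 0], [0, 0, 6, 0, 0, 0]]]'
python3 - <<'E'
from plan import *
plan((.645,.228,.025,175.1))
E
```

```text
t: 3.92
ee_pos: [0.4659, 0.01, 0.171]
ee_rot: [-180.0, 0.2, 167.2]
wrist_force: [-0.2, 0.3, -3.1]
grip_width: 0.0559
finger_force: 30.0
t: 4.75
ee_pos: [0.6452, 0.232, 0.1659]
ee_rot: [-180.0, -0.2, 175.2]
wrist_force: [-0.4, -0.3, -3.0]
grip_width: 0.0557
finger_force: 30.0
t: 5.58
ee_pos: [0.6429, 0.2276, 0.047]
ee_rot: [-179.9, -0.3, 175.0]
wrist_force: [-0.1, -0.5, -2.5]
grip_width: 0.056
finger_force: 30.0
at [0.6429 0.2276 0.047 ] [-179.92   -0.28  175.02] t 5.6 w 0.056
(0.645, 0.228, 0.025, 175.1) shift [-0.0022  0.0007  0.022 ] rot [-0.08 -0.28 -0.08] dist 0.022
```

```bash
python3 shift.py '[[[0, 0, 0.15, 0, 0, 0], [0, 0, 0.35, 0, 0, 0], [0, 0, 0.55, 0, 0, 0], [0, 0, 0.75, 0, 0, 0], [0, 0, 0.9, 0, 0, 0], [0, 0, 1, 0, 0, 0], [0, 0, 1, 0, 0, 0], [0, 0, 1, 0, 0, 0], [0, 0, 1, 0, 0, 0]]]'
```

```text
t: 6.33
ee_pos: [0.6452, 0.2288, 0.0298]
ee_rot: [180.0, 0.0, 175.1]
wrist_force: [-0.1, -0.8, -3.1]
grip_width: 0.0558
finger_force: 30.0
```

```bash
python3 shift.py '[[[0, 0, 0.05, 0, 0, 0], [0, 0, 0.1, 0, 0, 0], [0, 0, 0.15, 0, 0, 0], [0, 0, 0.2, 0, 0, 0], [0, 0, 0.25, 0, 0, 0], [0, 0, 0.25, 0, 0, 0], [0, 0, 0.25, 0, 0, 0]]]'
```

```text
t: 6.92
ee_pos: [0.645, 0.2288, 0.0245]
ee_rot: [-180.0, -0.0, 175.1]
wrist_force: [0.2, 0.3, -2.7]
grip_width: 0.056
finger_force: 30.0
```

Scaled: 0.001 m is 0.05.

```bash
python3 shift.py '[[[0, 0, 0.05, 0, 0, 0], [0, 0, 0.05, 0, 0, 0], [0, 0, 0.05, 0, 0, 0]]]'
python3 shift.py '[[[0, 0, 0, 0, 0, 0], [0, 0, 0, 0, 0, 0], [0, 0, 0, 0, 0, 0], [0, 0, 0, 0, 0, 0], [0, 0, 0, 0, 0, 0]]]' 0.093
python3 shift.py '[[[0, 0, -0.5, 0, 0, 0], [0, 0, -1.5, 0, 0, 0], [0, 0, -3, 0, 0, 0], [0, 0, -4.25, 0, 0, 0], [0, 0, -5, 0, 0, 0], [0, 0, -5, 0, 0, 0], [0, 0, -5, 0, 0, 0]]]'
python3 - <<'E'
from plan import *
X,Y=.4585,.2334
plan((X,Y,.12,76.6),(X,Y,.0225,76.6),(X,Y,.17,76.6),(.4625,.0099,.17,-0.9),(.4625,.0099,.024,-.9))
E
```

```text
t: 7.17
ee_pos: [0.6453, 0.2288, 0.024]
ee_rot: [180.0, 0.0, 175.1]
wrist_force: [0.2, -0.4, -0.4]
grip_width: 0.0559
finger_force: 30.0
t: 7.58
ee_pos: [0.6452, 0.2288, 0.0238]
ee_rot: [180.0, 0.0, 175.1]
wrist_force: [0.0, 0.1, 0.8]
grip_width: 0.0845
finger_force: 0.0
t: 8.17
ee_pos: [0.6457, 0.2289, 0.1251]
ee_rot: [180.0, 0.2, 175.1]
wrist_force: [0.5, -0.3, -0.5]
grip_width: 0.0928
finger_force: 0.0
at [0.6457 0.2289 0.1251] [1.7996e+02 1.5000e-01 1.7509e+02] t 8.2 w 0.0928
(0.4585, 0.2334, 0.12, 76.6) shift [ 0.187  -0.0116  0.0046] rot [1.600e-01 8.000e-02 9.849e+01] dist 0.187
(0.4585, 0.2334, 0.0225, 76.6) shift [ 0.     -0.      0.0975] rot [0. 0. 0.] dist 0.098
(0.4585, 0.2334, 0.17, 76.6) shift [ 0.      0.     -0.1475] rot [0. 0. 0.] dist 0.148
(0.4625, 0.0099, 0.17, -0.9) shift [-0.2165  0.0557  0.    ] rot [ 0.  -0.  77.5] dist 0.224
(0.4625, 0.0099, 0.024, -0.9) shift [ 0.    -0.     0.146] rot [0. 0. 0.] dist 0.146
```

Scaled: 0.187 m is 9.35, 0.175 m is 8.75, 60 degrees is 15.

```bash
python3 shift.py '[[[0.5, 0, 0, 0, 0, 0.75], [1.5, -0.1, 0, 0, 0, 2.25], [2.75, -0.2, 0, 0, 0, 4], [4, -0.25, 0.05, 0, 0, 5.75], [5.25, -0.3, 0.1, 0, 0, 7.5], [6.5, -0.4, 0.15, 0, 0, 9.25], [7.75, -0.5, 0.2, 0, 0, 11], [8.75, -0.55, 0.23, 0, 0, 12.75], [9.35, -0.58, 0.23, 0, 0, 14], [9.35, -0.58, 0.23, 0.04, 0.02, 15]]]'
python3 shift.py '[[[0, 0, 0, 0, 0, 1.25], [0, 0, 0, 0, 0, 2.75], [0, 0, 0, 0, 0, 4.25], [0, 0, 0, 0, 0, 5.75], [0, 0, 0, 0, 0, 7.25], [0, 0, 0, 0, 0, 8.75], [0, 0, 0, 0, 0, 9.625], [0, 0, 0, 0, 0, 9.625], [0, 0, 0, 0, 0, 9.625]]]'
python3 - <<'E'
from plan import *
X,Y=.4585,.2334
plan((X,Y,.12,76.6),(X,Y,.0225,76.6))
E
```

```text
t: 9.0
ee_pos: [0.4532, 0.2329, 0.1172]
ee_rot: [-179.5, -0.1, 114.9]
wrist_force: [-0.3, -0.9, -0.6]
grip_width: 0.0929
finger_force: 0.0
t: 9.75
ee_pos: [0.4568, 0.2329, 0.1178]
ee_rot: [-179.7, 0.2, 76.7]
wrist_force: [-0.5, -0.4, -0.0]
grip_width: 0.0931
finger_force: 0.0
at [0.4568 0.2329 0.1178] [-179.74    0.19   76.71] t 9.8 w 0.0931
(0.4585, 0.2334, 0.12, 76.6) shift [ 0.0008  0.0016 -0.0022] rot [-0.26  0.19  0.1 ] dist 0.003
(0.4585, 0.2334, 0.0225, 76.6) shift [ 0.     -0.      0.0975] rot [0. 0. 0.] dist 0.098
```

Scaled: 0.094 m is 4.7, 0.082 m is 4.1, -0.2 degrees is -0.05.

```bash
python3 shift.py '[[[0.05, 0.075, 0.25, 0, 0, 0], [0.05, 0.075, 1, 0, 0, 0], [0.05, 0.075, 2.25, 0, 0, 0], [0.05, 0.075, 3.25, 0, 0, 0], [0.05, 0.075, 4.1, 0, 0, 0], [0.05, 0.075, 4.7, -0.05, 0.025, 0], [0.05, 0.075, 4.7, -0.05, 0.025, 0], [0.05, 0.075, 4.7, -0.05, 0.025, 0], [0.05, 0.075, 4.7, -0.05, 0.025, 0]]]'
python3 shift.py '[[[0, 0, 0, 0, 0, 0], [0, 0, 0, 0, 0, 0], [0, 0, 0, 0, 0, 0], [0, 0, 0, 0, 0, 0], [0, 0, 0, 0, 0, 0], [0, 0, 0, 0, 0, 0], [0, 0, 0, 0, 0, 0]]]' 0.02
```

```text
t: 10.5
ee_pos: [0.4596, 0.2338, 0.0254]
ee_rot: [179.9, 0.0, 76.6]
wrist_force: [-0.5, -0.1, 0.3]
grip_width: 0.0934
finger_force: 0.0
t: 11.08
ee_pos: [0.4593, 0.2338, 0.0254]
ee_rot: [179.9, 0.0, 76.6]
wrist_force: [-1.1, 0.1, 2.9]
grip_width: 0.0641
finger_force: 30.0
```

Scaled: -0.146 m is -7.3, -0.14 m is -7.

```bash
python3 shift.py '[[[0, 0, -0.3, 0, 0, 0], [0, 0, -1, 0, 0, 0], [0, 0, -2.25, 0, 0, 0], [0, 0, -3.5, 0, 0, 0], [0, 0, -4.75, 0, 0, 0], [0, 0, -6, 0, 0, 0], [0, 0, -7, 0, 0, 0], [0, 0, -7.3, 0, 0, 0], [0, 0, -7.3, 0, 0, 0]]]'
python3 shift.py '[[[-0.4, 0.1, 0, 0, 0, 0.5], [-1.5, 0.4, 0, 0, 0, 1.75], [-2.75, 0.7, 0, 0, 0, 3.25], [-4, 1, 0, 0, 0, 4.75], [-5.25, 1.35, 0, 0, 0, 6.25], [-6.5, 1.65, 0, 0, 0, 7.75], [-7.75, 2, 0, 0, 0, 9.25], [-9, 2.3, 0, 0, 0, 10.75], [-10.25, 2.65, 0, 0, 0, 12.25], [-10.825, 2.785, 0, 0, 0, 13.5]]]'
python3 shift.py '[[[0, 0, 0, 0, 0, 1.25], [0, 0, 0, 0, 0, 2.75], [0, 0, 0, 0, 0, 4.25], [0, 0, 0, 0, 0, 5.5], [0, 0, 0, 0, 0, 5.875], [0, 0, 0, 0, 0, 5.875], [0, 0, 0, 0, 0, 5.875]]]'
python3 - <<'E'
from plan import *
plan((.4625,.0099,.05,-.9))
E
```

```text
t: 11.83
ee_pos: [0.4599, 0.234, 0.1726]
ee_rot: [179.8, -0.1, 76.6]
wrist_force: [0.5, 0.6, -2.1]
grip_width: 0.0636
finger_force: 30.0
t: 12.67
ee_pos: [0.4616, 0.0073, 0.169]
ee_rot: [180.0, 0.2, 22.1]
wrist_force: [1.2, 0.3, -2.0]
grip_width: 0.064
finger_force: 30.0
t: 13.25
ee_pos: [0.4618, 0.0101, 0.1696]
ee_rot: [180.0, 0.1, -0.9]
wrist_force: [-1.0, 0.9, -2.9]
grip_width: 0.0639
finger_force: 30.0
at [0.4618 0.0101 0.1696] [ 1.8e+02  1.2e-01 -9.2e-01] t 13.2 w 0.0639
(0.4625, 0.0099, 0.05, -0.9) shift [0.001  0.0002 0.1196] rot [ 0.    0.12 -0.02] dist 0.12
```

Scaled: 0.125 m is 6.25, 0.122 m is 6.1.

```bash
python3 shift.py '[[[0.035, 0, 0.5, 0, 0, 0], [0.035, 0, 1.5, 0, 0, 0], [0.035, 0, 2.75, 0, 0, 0], [0.035, 0, 4, 0, 0, 0], [0.035, 0, 5, 0, 0, 0], [0.035, 0, 5.75, 0, 0, 0], [0.035, 0, 6.1, 0, 0, 0], [0.035, 0, 6.25, 0, 0, 0], [0.035, 0, 6.25, 0, 0, 0], [0.035, 0, 6.25, 0, 0, 0]]]'
python3 shift.py '[[[0, 0, 0.1, 0, 0, 0], [0, 0, 0.25, 0, 0, 0], [0, 0, 0.4, 0, 0, 0], [0, 0, 0.55, 0, 0, 0], [0, 0, 0.7, 0, 0, 0], [0, 0, 0.8, 0, 0, 0], [0, 0, 0.85, 0, 0, 0], [0, 0, 0.85, 0, 0, 0], [0, 0, 0.85, 0, 0, 0]]]'
```

```text
t: 14.08
ee_pos: [0.4644, 0.0101, 0.0466]
ee_rot: [180.0, -0.1, -0.9]
wrist_force: [0.3, -0.1, -2.2]
grip_width: 0.0636
finger_force: 30.0
t: 14.83
ee_pos: [0.4639, 0.0102, 0.0291]
ee_rot: [180.0, -0.1, -0.9]
wrist_force: [0.7, 0.4, -2.1]
grip_width: 0.0637
finger_force: 30.0
```

Still hanging; 3.5 mm to go.

```bash
python3 shift.py '[[[-0.05, 0, 0.05, 0, 0, 0], [-0.05, 0, 0.1, 0, 0, 0], [-0.05, 0, 0.15, 0, 0, 0], [-0.05, 0, 0.185, 0, 0, 0], [-0.05, 0, 0.185, 0, 0, 0], [-0.05, 0, 0.185, 0, 0, 0]]]'
python3 shift.py '[[[0, 0, 0, 0, 0, 0], [0, 0, 0, 0, 0, 0], [0, 0, 0, 0, 0, 0], [0, 0, 0, 0, 0, 0], [0, 0, 0, 0, 0, 0]]]' 0.093
python3 shift.py '[[[0, 0, -0.5, 0, 0, 0], [0, 0, -1.5, 0, 0, 0], [0, 0, -3, 0, 0, 0], [0, 0, -4.25, 0, 0, 0], [0, 0, -5, 0, 0, 0], [0, 0, -5, 0, 0, 0], [0, 0, -5, 0, 0, 0]]]'
python3 - <<'E'
from plan import *
X,Y=.645,.228
plan((X,Y,.12,-4.9),(X,Y,.024,-4.9),(X,Y,.17,-4.9),(.4577,.233,.17,-4.9))
E
```

```text
t: 15.33
ee_pos: [0.4629, 0.0102, 0.0255]
ee_rot: [180.0, -0.1, -0.9]
wrist_force: [-0.1, -1.0, -2.6]
grip_width: 0.064
finger_force: 30.0
t: 15.75
ee_pos: [0.4631, 0.0102, 0.0256]
ee_rot: [180.0, -0.1, -0.9]
wrist_force: [0.5, -0.6, 0.2]
grip_width: 0.091
finger_force: 0.0
t: 16.33
ee_pos: [0.4633, 0.0102, 0.126]
ee_rot: [179.9, -0.2, -0.9]
wrist_force: [0.5, -0.1, -0.4]
grip_width: 0.0928
finger_force: 0.0
at [0.4633 0.0102 0.126 ] [179.94  -0.19  -0.91] t 16.3 w 0.0928
(0.645, 0.228, 0.12, -4.9) shift [ 0.1782 -0.2207  0.0064] rot [ 0.05 -0.19  3.99] dist 0.284
(0.645, 0.228, 0.024, -4.9) shift [ 0.    -0.     0.096] rot [0. 0. 0.] dist 0.096
(0.645, 0.228, 0.17, -4.9) shift [-0.     0.    -0.146] rot [0. 0. 0.] dist 0.146
(0.4577, 0.233, 0.17, -4.9) shift [-0.187  0.011  0.   ] rot [0. 0. 0.] dist 0.187
```

```bash
python3 shift.py '[[[0.5, -0.6, 0, 0, 0, 0], [1.5, -1.85, 0, 0, 0, 0.125], [2.5, -3.1, 0, 0, 0, 0.25], [3.5, -4.35, 0, 0, 0, 0.5], [4.5, -5.6, 0, 0, 0, 0.75], [5.5, -6.85, 0, 0, 0, 1], [6.5, -8.1, 0, 0, 0, 1], [7.5, -9.35, 0, 0, 0, 1], [8.5, -10.5, 0, 0, 0, 1], [8.9, -11.075, 0.3, 0, -0.025, 1]]]'
python3 shift.py '[[[0, 0, 0, 0, 0, 0], [0, 0, 0, 0, 0, 0], [0, 0, 0, 0, 0, 0]]]'
python3 - <<'E'
from plan import *
X,Y=.645,.2288
plan((X,Y,.12,-4.9),(X,Y,.024,-4.9))
E
```

```text
t: 17.17
ee_pos: [0.6459, 0.2316, 0.1179]
ee_rot: [-180.0, 0.0, -4.8]
wrist_force: [-0.1, 0.2, -0.2]
grip_width: 0.0928
finger_force: 0.0
t: 17.42
ee_pos: [0.6429, 0.2281, 0.1178]
ee_rot: [179.9, 0.2, -4.9]
wrist_force: [0.2, 0.1, 0.4]
grip_width: 0.0931
finger_force: 0.0
at [0.6429 0.2281 0.1178] [179.9    0.21  -4.92] t 17.4 w 0.0931
(0.645, 0.2288, 0.12, -4.9) shift [ 0.002  -0.0008 -0.0022] rot [ 0.1   0.21 -0.02] dist 0.003
(0.645, 0.2288, 0.024, -4.9) shift [ 0.    -0.     0.096] rot [0. 0. 0.] dist 0.096
```

Scaled: 0.0935 m is 4.675, 0.093 m is 4.65.

```bash
python3 shift.py '[[[0.05, -0.025, 0.25, 0, 0, 0], [0.05, -0.025, 1, 0, 0, 0], [0.05, -0.025, 2.25, 0, 0, 0], [0.05, -0.025, 3.25, 0, 0, 0], [0.05, -0.025, 4.1, 0, 0, 0], [0.05, -0.025, 4.65, 0, 0, 0], [0.05, -0.025, 4.675, 0, 0, 0], [0.05, -0.025, 4.675, 0, 0, 0], [0.05, -0.025, 4.675, 0, 0, 0]]]'
python3 shift.py '[[[0, 0, 0, 0, 0, 0], [0, 0, 0, 0, 0, 0], [0, 0, 0, 0, 0, 0], [0, 0, 0, 0, 0, 0], [0, 0, 0, 0, 0, 0], [0, 0, 0, 0, 0, 0], [0, 0, 0, 0, 0, 0]]]' 0.02
python3 shift.py '[[[0, 0, -0.3, 0, 0, 0], [0, 0, -1, 0, 0, 0], [0, 0, -2.25, 0, 0, 0], [0, 0, -3.5, 0, 0, 0], [0, 0, -4.75, 0, 0, 0], [0, 0, -6, 0, 0, 0], [0, 0, -7, 0, 0, 0], [0, 0, -7.3, 0, 0, 0], [0, 0, -7.3, 0, 0, 0]]]'
python3 - <<'E'
from plan import *
c=cam("top")
from meas import *
q=min(comps(c),key=lambda q:np.hypot(q[0]-192,q[1]-263)); print(q[:3],np.round(fit(unp(c,q[3],.006),'r'),1))
plan((.4577,.233,.17,-4.9),(.4577,.233,.045,-4.9))
E
```

```text
t: 18.17
ee_pos: [0.6461, 0.2291, 0.0274]
ee_rot: [180.0, -0.1, -4.9]
wrist_force: [0.5, 0.2, 0.9]
grip_width: 0.093
finger_force: 0.0
t: 18.75
ee_pos: [0.6453, 0.2292, 0.0262]
ee_rot: [180.0, 0.0, -4.9]
wrist_force: [-0.6, -0.1, 0.7]
grip_width: 0.0561
finger_force: 30.0
t: 19.5
ee_pos: [0.6462, 0.2296, 0.1741]
ee_rot: [-180.0, -0.2, -4.9]
wrist_force: [-0.0, 1.0, -3.4]
grip_width: 0.056
finger_force: 30.0
(np.float64(192.78168983987692), np.float64(262.7744244686307), np.float64(3290.4375)) [457.7 233.  113.3 112.4  85. ]
at [0.6453 0.2293 0.172 ] [ 1.7998e+02  1.0000e-02 -4.9100e+00] t 19.6 w 0.0557
(0.4577, 0.233, 0.17, -4.9) shift [-0.1872  0.0124  0.0021] rot [ 0.02  0.01 -0.01] dist 0.188
(0.4577, 0.233, 0.045, -4.9) shift [ 0.    -0.     0.125] rot [0. 0. 0.] dist 0.125
```

Board square confirmed at the same spot. Carry and place (TCP z target about 0.0265).

```bash
python3 shift.py '[[[-0.5, 0.05, 0, 0, 0, 0], [-1.5, 0.1, 0, 0, 0, 0], [-3, 0.2, 0, 0, 0, 0], [-4.5, 0.3, 0, 0, 0, 0], [-6, 0.4, 0, 0, 0, 0], [-7.5, 0.5, 0, 0, 0, 0], [-8.75, 0.6, 0, 0, 0, 0], [-9.35, 0.62, 0.1, 0, 0, 0], [-9.35, 0.62, 0.1, 0, 0, 0], [-9.35, 0.62, 0.1, 0, 0, 0]]]'
python3 shift.py '[[[0, 0, 0.5, 0, 0, 0], [0, 0, 1.5, 0, 0, 0], [0, 0, 2.75, 0, 0, 0], [0, 0, 4, 0, 0, 0], [0, 0, 5, 0, 0, 0], [0, 0, 5.75, 0, 0, 0], [0, 0, 6.25, 0, 0, 0], [0, 0, 6.5, 0, 0, 0], [0, 0, 6.5, 0, 0, 0], [0, 0, 6.5, 0, 0, 0]]]'
python3 - <<'E'
from plan import *
plan((.4577,.233,.0268,-4.9))
E
```

```text
t: 20.38
ee_pos: [0.4567, 0.2329, 0.1688]
ee_rot: [179.9, 0.2, -4.9]
wrist_force: [0.9, -1.1, -2.8]
grip_width: 0.0559
finger_force: 30.0
t: 21.22
ee_pos: [0.4585, 0.2329, 0.0402]
ee_rot: [180.0, 0.0, -4.9]
wrist_force: [-0.0, -0.9, -2.5]
grip_width: 0.0556
finger_force: 30.0
at [0.4585 0.2329 0.0402] [ 1.7998e+02  1.0000e-02 -4.9300e+00] t 21.2 w 0.0556
(0.4577, 0.233, 0.0268, -4.9) shift [-0.0008  0.      0.0134] rot [ 0.02  0.01 -0.03] dist 0.013
```

Scaled: 0.0135 m is 0.675, 0.013 m is 0.65.

```bash
python3 shift.py '[[[-0.025, 0, 0.1, 0, 0, 0], [-0.025, 0, 0.25, 0, 0, 0], [-0.025, 0, 0.4, 0, 0, 0], [-0.025, 0, 0.5, 0, 0, 0], [-0.025, 0, 0.6, 0, 0, 0], [-0.025, 0, 0.65, 0, 0, 0], [-0.025, 0, 0.675, 0, 0, 0], [-0.025, 0, 0.675, 0, 0, 0], [-0.025, 0, 0.675, 0, 0, 0]]]'
```

```text
t: 21.97
ee_pos: [0.4574, 0.233, 0.0267]
ee_rot: [180.0, 0.0, -4.9]
wrist_force: [-0.1, 0.1, -3.6]
grip_width: 0.0557
finger_force: 30.0
```

Scaled: -0.1 m is -5, -0.085 m is -4.25.

```bash
python3 shift.py '[[[0, 0, 0, 0, 0, 0], [0, 0, 0, 0, 0, 0], [0, 0, 0, 0, 0, 0], [0, 0, 0, 0, 0, 0], [0, 0, 0, 0, 0, 0]]]' 0.093
python3 shift.py '[[[0, 0, -0.5, 0, 0, 0], [0, 0, -1.5, 0, 0, 0], [0, 0, -3, 0, 0, 0], [0, 0, -4.25, 0, 0, 0], [0, 0, -5, 0, 0, 0], [0, 0, -5, 0, 0, 0], [0, 0, -5, 0, 0, 0]]]'
python3 - <<'E'
from plan import *
X,Y=.455,-.2377
plan((X,Y,.12,-4.9),(X,Y,.026,-4.9),(X,Y,.17,-4.9),(.645,.228,.17,-4.9),(.645,.228,.045,-4.9))
E
```

```text
t: 22.38
ee_pos: [0.4576, 0.233, 0.0269]
ee_rot: [180.0, -0.0, -4.9]
wrist_force: [0.1, -0.1, 0.7]
grip_width: 0.0843
finger_force: 0.0
t: 22.97
ee_pos: [0.4581, 0.2332, 0.1279]
ee_rot: [-180.0, -0.1, -4.9]
wrist_force: [-1.2, -0.6, 0.2]
grip_width: 0.0931
finger_force: 0.0
at [0.4581 0.2332 0.1279] [-1.7998e+02 -1.2000e-01 -4.9100e+00] t 23.0 w 0.0931
(0.455, -0.2377, 0.12, -4.9) shift [0.0372 0.4694 0.0078] rot [-0.02 -0.12 -0.01] dist 0.471
(0.455, -0.2377, 0.026, -4.9) shift [ 0.    -0.     0.094] rot [0. 0. 0.] dist 0.094
(0.455, -0.2377, 0.17, -4.9) shift [-0.     0.    -0.144] rot [0. 0. 0.] dist 0.144
(0.645, 0.228, 0.17, -4.9) shift [ 0.1495 -0.4802 -0.    ] rot [0. 0. 0.] dist 0.503
(0.645, 0.228, 0.045, -4.9) shift [ 0.    -0.     0.125] rot [0. 0. 0.] dist 0.125
```

Scaled: 0.24 m is 12, 0.225 m is 11.25.

```bash
python3 shift.py '[[[0.05, 0.5, 0, 0, 0, 0], [0.15, 1.75, 0, 0, 0, 0], [0.25, 3.25, 0, 0, 0, 0], [0.4, 5, 0, 0, 0, 0], [0.55, 6.75, 0, 0, 0, 0], [0.65, 8.5, 0, 0, 0, 0], [0.8, 10, 0, 0, 0, 0], [0.9, 11.25, 0, 0, 0, 0], [0.95, 12, 0, 0, 0, 0], [0.95, 12, 0, 0, 0, 0]]]'
python3 shift.py '[[[0.05, 0.5, 0, 0, 0, 0], [0.15, 1.75, 0, 0, 0, 0], [0.25, 3.25, 0, 0, 0, 0], [0.4, 5, 0, 0, 0, 0], [0.55, 6.75, 0, 0, 0, 0], [0.65, 8.5, 0.15, 0, 0, 0], [0.8, 10, 0.4, 0, 0, 0], [0.9, 11.1, 0.4, 0, 0, 0], [0.9, 11.47, 0.4, 0, 0, 0], [0.9, 11.47, 0.4, 0, 0, 0]]]'
python3 shift.py '[[[0, 0, 0, 0, 0, 0], [0, 0, 0, 0, 0, 0]]]'
python3 - <<'E'
from plan import *
plan((.455,-.2377,.026,-4.9))
E
```

```text
t: 23.8
ee_pos: [0.4547, -0.0108, 0.1254]
ee_rot: [179.9, 0.2, -5.1]
wrist_force: [0.4, -0.1, 0.2]
grip_width: 0.0927
finger_force: 0.0
t: 24.63
ee_pos: [0.4537, -0.2388, 0.1181]
ee_rot: [-180.0, 0.1, -5.0]
wrist_force: [0.1, -0.1, 1.7]
grip_width: 0.0931
finger_force: 0.0
t: 24.8
ee_pos: [0.4539, -0.2361, 0.1186]
ee_rot: [-180.0, 0.1, -4.8]
wrist_force: [0.5, -0.1, 0.2]
grip_width: 0.093
finger_force: 0.0
at [ 0.4539 -0.2361  0.1186] [-1.7996e+02  8.0000e-02 -4.8400e+00] t 24.8 w 0.093
(0.455, -0.2377, 0.026, -4.9) shift [0.0014 0.0016 0.0926] rot [-0.04  0.08  0.06] dist 0.093
```

Scaled: 0.092 m is 4.6, 0.082 m is 4.1.

```bash
python3 shift.py '[[[0.05, 0.05, 0.25, 0, 0, 0], [0.05, 0.05, 1, 0, 0, 0], [0.05, 0.05, 2.25, 0, 0, 0], [0.05, 0.05, 3.25, 0, 0, 0], [0.05, 0.05, 4.1, 0, 0, 0], [0.05, 0.05, 4.6, 0, 0, 0], [0.05, 0.05, 4.6, 0, 0, 0], [0.05, 0.05, 4.6, 0, 0, 0], [0.05, 0.05, 4.6, 0, 0, 0]]]'
python3 shift.py '[[[0, 0, 0, 0, 0, 0], [0, 0, 0, 0, 0, 0], [0, 0, 0, 0, 0, 0], [0, 0, 0, 0, 0, 0], [0, 0, 0, 0, 0, 0], [0, 0, 0, 0, 0, 0], [0, 0, 0, 0, 0, 0]]]' 0.02
python3 shift.py '[[[0, 0, -0.3, 0, 0, 0], [0, 0, -1, 0, 0, 0], [0, 0, -2.25, 0, 0, 0], [0, 0, -3.5, 0, 0, 0], [0, 0, -4.75, 0, 0, 0], [0, 0, -6, 0, 0, 0], [0, 0, -7, 0, 0, 0], [0, 0, -7.3, 0, 0, 0], [0, 0, -7.3, 0, 0, 0]]]'
```

```text
t: 25.55
ee_pos: [0.4557, -0.2391, 0.0278]
ee_rot: [179.9, -0.0, -4.9]
wrist_force: [-0.3, -0.2, 0.4]
grip_width: 0.0933
finger_force: 0.0
t: 26.13
ee_pos: [0.4551, -0.2391, 0.0272]
ee_rot: [180.0, 0.0, -4.9]
wrist_force: [-1.1, 0.7, 2.8]
grip_width: 0.0637
finger_force: 30.0
t: 26.88
ee_pos: [0.4558, -0.2395, 0.1745]
ee_rot: [179.9, -0.1, -4.9]
wrist_force: [-0.1, 0.2, -2.1]
grip_width: 0.0634
finger_force: 30.0
```

The manual's scale: shifts go in units of 20 mm and turns go in units of 4 degrees. Converting my numbers, -0.24 m is -12, -0.22 m is -11.

```bash
python3 shift.py '[[[0.15, -0.5, 0, 0, 0, 0], [0.5, -1.65, 0, 0, 0, 0], [0.95, -3.1, 0, 0, 0, 0], [1.45, -4.75, 0, 0, 0, 0], [2, -6.4, 0, 0, 0, 0], [2.5, -8, 0, 0, 0, 0], [3, -9.6, 0, 0, 0, 0], [3.4, -11, 0, 0, 0, 0], [3.75, -12, 0, 0, 0, 0], [3.75, -12, 0, 0, 0, 0]]]'
python3 shift.py '[[[0.15, -0.5, 0, 0, 0, 0], [0.5, -1.65, 0, 0, 0, 0], [0.95, -3.1, 0, 0, 0, 0], [1.45, -4.75, 0, 0, 0, 0], [2, -6.4, 0, 0, 0, 0], [2.5, -8, 0, 0, 0, 0], [3, -9.6, 0, 0, 0, 0], [3.4, -11, 0, 0, 0, 0], [3.75, -12, 0, 0, 0, 0], [3.75, -12, 0, 0, 0, 0]]]'
python3 shift.py '[[[0, 0, 0, 0, 0, 0], [0, 0, 0, 0, 0, 0], [0, 0, 0.5, 0, 0, 0], [0, 0, 1.5, 0, 0, 0], [0, 0, 2.75, 0, 0, 0], [0, 0, 4, 0, 0, 0], [0, 0, 5.25, 0, 0, 0], [0, 0, 6, 0, 0, 0], [0, 0, 6.25, 0, 0, 0], [0, 0, 6.25, 0, 0, 0]]]'
python3 - <<'E'
from plan import *
plan((.645,.228,.0275,-4.9))
E
```

```text
t: 27.72
ee_pos: [0.55, -0.0013, 0.1703]
ee_rot: [-179.9, 0.2, -4.7]
wrist_force: [-0.3, -0.4, -2.0]
grip_width: 0.0638
finger_force: 30.0
t: 28.55
ee_pos: [0.6457, 0.2304, 0.1704]
ee_rot: [-180.0, 0.1, -4.8]
wrist_force: [-0.5, 0.4, -1.6]
grip_width: 0.0636
finger_force: 30.0
t: 29.38
ee_pos: [0.644, 0.225, 0.0454]
ee_rot: [179.9, 0.3, -5.0]
wrist_force: [0.1, -0.2, -1.9]
grip_width: 0.0636
finger_force: 30.0
at [0.644  0.225  0.0454] [179.9    0.26  -5.  ] t 29.4 w 0.0636
(0.645, 0.228, 0.0275, -4.9) shift [ 0.0008 -0.0031  0.0179] rot [ 0.1   0.26 -0.1 ] dist 0.018
```

Scaled: 0.016 m is 0.8, 0.014 m is 0.7.

```bash
python3 shift.py '[[[0, -0.05, 0.15, 0, 0, 0], [0, -0.1, 0.3, 0, 0, 0], [0, -0.1, 0.45, 0, 0, 0], [0, -0.1, 0.6, 0, 0, 0], [0, -0.1, 0.7, 0, 0, 0], [0, -0.1, 0.8, 0, 0, 0], [0, -0.1, 0.8, 0, 0, 0], [0, -0.1, 0.8, 0, 0, 0], [0, -0.1, 0.8, 0, 0, 0]]]'
```

```text
t: 30.13
ee_pos: [0.6458, 0.2285, 0.0317]
ee_rot: [180.0, 0.0, -4.9]
wrist_force: [0.4, -0.2, -1.7]
grip_width: 0.0638
finger_force: 30.0
```

Scaled: 0.004 m is 0.2, 0.003 m is 0.15.

```bash
python3 shift.py '[[[0, 0, 0.05, 0, 0, 0], [0, 0, 0.1, 0, 0, 0], [0, 0, 0.15, 0, 0, 0], [0, 0, 0.2, 0, 0, 0], [0, 0, 0.2, 0, 0, 0], [0, 0, 0.2, 0, 0, 0], [0, 0, 0.2, 0, 0, 0]]]'
python3 shift.py '[[[0, 0, 0, 0, 0, 0], [0, 0, 0, 0, 0, 0], [0, 0, 0, 0, 0, 0], [0, 0, 0, 0, 0, 0], [0, 0, 0, 0, 0, 0]]]' 0.093
python3 shift.py '[[[0, 0, -0.5, 0, 0, 0], [0, 0, -1.5, 0, 0, 0], [0, 0, -3, 0, 0, 0], [0, 0, -4.5, 0, 0, 0], [0, 0, -6, 0, 0, 0], [0, 0, -7, 0, 0, 0], [0, 0, -7.25, 0, 0, 0], [0, 0, -7.25, 0, 0, 0], [0, 0, -7.25, 0, 0, 0]]]'
python3 - <<'E'
from plan import *
c=cam("top")
from meas import *
q=min(comps(c),key=lambda q:np.hypot(q[0]-435,q[1]-262)); print(q[:3],np.round(fit(unp(c,q[3],.006),'r'),1))
q=min(comps(c),key=lambda q:np.hypot(q[0]-425,q[1]-155)); print(q[:3],np.round(fit(unp(c,q[3],.06),'r'),1))
X,Y=.6505,-.2174
plan((X,Y,.17,67.2),(X,Y,.12,67.2),(X,Y,.027,67.2),(X,Y,.17,67.2),(.4532,-.2448,.17,-5.8))
E
```

```text
t: 30.72
ee_pos: [0.6457, 0.2284, 0.0275]
ee_rot: [180.0, 0.0, -4.9]
wrist_force: [0.6, -0.3, -1.6]
grip_width: 0.0632
finger_force: 30.0
t: 31.13
ee_pos: [0.6458, 0.2285, 0.0278]
ee_rot: [180.0, 0.0, -4.9]
wrist_force: [-0.4, -0.1, 0.7]
grip_width: 0.091
finger_force: 0.0
t: 31.88
ee_pos: [0.6453, 0.2284, 0.1719]
ee_rot: [180.0, 0.1, -4.9]
wrist_force: [0.0, -0.7, 1.0]
grip_width: 0.0932
finger_force: 0.0
(np.float64(436.8181946487837), np.float64(261.18574862284873), np.float64(3653.375)) [ 453.  -244.5  156.2   93.3  174.1]
(np.float64(425.6320042484786), np.float64(155.3440980594787), np.float64(1088.625)) [ 651.  -217.4  103.6   39.7   67. ]
at [0.6447 0.2283 0.1708] [179.93   0.19  -4.92] t 31.9 w 0.0932
(0.6505, -0.2174, 0.17, 67.2) shift [0.0439 0.4436 0.0012] rot [-6.000e-02  2.100e-01 -7.212e+01] dist 0.446
(0.6505, -0.2174, 0.12, 67.2) shift [ 0.   -0.    0.05] rot [0. 0. 0.] dist 0.05
(0.6505, -0.2174, 0.027, 67.2) shift [ 0.    -0.     0.093] rot [0. 0. 0.] dist 0.093
(0.6505, -0.2174, 0.17, 67.2) shift [ 0.     0.    -0.143] rot [0. 0. 0.] dist 0.143
(0.4532, -0.2448, 0.17, -5.8) shift [-0.1017 -0.1713 -0.    ] rot [ 0. -0. 73.] dist 0.199
```

Scaled: 0.235 m is 11.75, 0.22 m is 11.

```bash
python3 shift.py '[[[0.05, 0.5, 0, 0, 0, 0], [0.15, 1.75, 0, 0, 0, 0], [0.3, 3.25, 0, 0, 0, 0], [0.5, 5, 0, 0, 0, 0], [0.65, 6.75, 0, 0, 0, 0], [0.8, 8.25, 0, 0, 0, 0], [0.95, 9.75, 0, 0, 0, 0], [1.1, 11, 0, 0, 0, 0], [1.175, 11.75, 0, 0, 0, 0], [1.175, 11.75, 0, 0, 0, 0]]]'
python3 shift.py '[[[0.05, 0.5, 0, 0, 0, -1], [0.15, 1.5, 0, 0, 0, -2.5], [0.3, 2.75, 0, 0, 0, -4.25], [0.45, 4.25, 0, 0, 0, -6], [0.6, 5.75, 0, 0, 0, -7.75], [0.75, 7.25, 0, 0, 0, -9.5], [0.9, 8.75, 0, 0, 0, -11.25], [1, 10, 0, 0, 0, -13], [1.02, 10.43, 0, 0, 0, -14.5], [1.02, 10.43, 0, 0, 0, -15.5]]]'
python3 shift.py '[[[0, 0, 0.25, 0, 0, -1.25], [0, 0, 1, 0, 0, -2.25], [0, 0, 1.75, 0, 0, -2.525], [0, 0, 2.4, 0, 0, -2.525], [0, 0, 2.5, 0, 0, -2.525], [0, 0, 2.5, 0, 0, -2.525]]]'
python3 - <<'E'
from plan import *
plan((.6505,-.2174,.027,67.1))
E
```

```text
t: 32.77
ee_pos: [0.6484, -0.0114, 0.1712]
ee_rot: [179.9, 0.2, -5.1]
wrist_force: [0.1, -0.5, 0.0]
grip_width: 0.0931
finger_force: 0.0
t: 33.6
ee_pos: [0.6512, -0.2188, 0.1715]
ee_rot: [-179.9, 0.1, 57.3]
wrist_force: [-0.2, 0.9, 0.4]
grip_width: 0.093
finger_force: 0.0
t: 34.1
ee_pos: [0.6508, -0.2156, 0.121]
ee_rot: [-179.8, -0.0, 67.2]
wrist_force: [-0.8, 0.3, -0.1]
grip_width: 0.0933
finger_force: 0.0
at [ 0.6508 -0.2156  0.121 ] [-179.77   -0.     67.24] t 34.1 w 0.0933
(0.6505, -0.2174, 0.027, 67.1) shift [-0.0018  0.0008  0.094 ] rot [-0.23 -0.    0.14] dist 0.094
```

Scaled: 0.092 m is 4.6, 0.082 m is 4.1, -0.2 degrees is -0.05.

```bash
python3 shift.py '[[[-0.075, 0.025, 0.25, 0, 0, 0], [-0.075, 0.025, 1, 0, 0, 0], [-0.075, 0.025, 2.25, 0, 0, 0], [-0.075, 0.025, 3.25, 0, 0, 0], [-0.075, 0.025, 4.1, 0, 0, 0], [-0.075, 0.025, 4.6, -0.05, 0, 0], [-0.075, 0.025, 4.6, -0.05, 0, 0], [-0.075, 0.025, 4.6, -0.05, 0, 0], [-0.075, 0.025, 4.6, -0.05, 0, 0]]]'
python3 shift.py '[[[0, 0, 0, 0, 0, 0], [0, 0, 0, 0, 0, 0], [0, 0, 0, 0, 0, 0], [0, 0, 0, 0, 0, 0], [0, 0, 0, 0, 0, 0], [0, 0, 0, 0, 0, 0], [0, 0, 0, 0, 0, 0]]]' 0.02
python3 shift.py '[[[0, 0, -0.3, 0, 0, 0], [0, 0, -1, 0, 0, 0], [0, 0, -2.25, 0, 0, 0], [0, 0, -3.5, 0, 0, 0], [0, 0, -4.75, 0, 0, 0], [0, 0, -6, 0, 0, 0], [0, 0, -7, 0, 0, 0], [0, 0, -7.2, 0, 0, 0], [0, 0, -7.2, 0, 0, 0]]]'
python3 - <<'E'
from plan import *
plan((.4531,-.2447,.17,-5.8))
E
```

```text
t: 34.85
ee_pos: [0.6524, -0.2193, 0.0324]
ee_rot: [179.7, 0.0, 67.2]
wrist_force: [-0.8, -0.2, -0.0]
grip_width: 0.0927
finger_force: 0.0
t: 35.43
ee_pos: [0.6517, -0.219, 0.031]
ee_rot: [179.8, 0.0, 67.2]
wrist_force: [0.7, 0.4, 0.8]
grip_width: 0.052
finger_force: 30.0
t: 36.18
ee_pos: [0.6515, -0.2189, 0.1764]
ee_rot: [179.7, 0.1, 67.2]
wrist_force: [-0.1, 0.3, -3.1]
grip_width: 0.0517
finger_force: 30.0
at [ 0.6515 -0.2189  0.1764] [1.7965e+02 5.0000e-02 6.7190e+01] t 36.2 w 0.0517
(0.4531, -0.2447, 0.17, -5.8) shift [-0.1007 -0.173   0.0054] rot [ 0.33 -0.18 72.99] dist 0.2
```

```bash
python3 shift.py '[[[-0.25, -0.4, 0, 0, 0, 0.5], [-0.8, -1.35, 0, 0, 0, 1.75], [-1.45, -2.5, 0, 0, 0, 3.25], [-2.1, -3.65, 0, 0, 0, 4.75], [-2.8, -4.8, 0, 0, 0, 6.25], [-3.5, -6, 0, 0, 0, 7.75], [-4.15, -7.15, 0, 0, 0, 9.5], [-4.75, -8.15, 0.15, 0, 0, 11.25], [-5.05, -8.7, 0.25, 0.025, 0, 13], [-5.05, -8.7, 0.25, 0.075, -0.05, 14.25]]]'
python3 shift.py '[[[0, 0, 0, 0, 0, 1.25], [0, 0, 0, 0, 0, 2.5], [0, 0, 0.5, 0, 0, 3.5], [0, 0, 1.5, 0, 0, 4], [0, 0, 2.5, 0, 0, 4], [0, 0, 3.5, 0, 0, 4], [0, 0, 4.5, 0, 0, 4], [0, 0, 5.25, 0, 0, 4], [0, 0, 5.75, 0, 0, 4], [0, 0, 5.75, 0, 0, 4]]]'
python3 shift.py '[[[0, 0, 0, 0, 0, 0], [0, 0, 0, 0, 0, 0]]]'
python3 - <<'E'
from plan import *
plan((.4515,-.2446,.0315,-5.8))
E
```

```text
t: 37.02
ee_pos: [0.4472, -0.243, 0.1667]
ee_rot: [-179.7, 0.5, 9.7]
wrist_force: [-0.5, 0.3, -3.5]
grip_width: 0.0519
finger_force: 30.0
t: 37.85
ee_pos: [0.4487, -0.2423, 0.0509]
ee_rot: [-179.8, 0.5, -5.8]
wrist_force: [-0.4, 0.1, -3.4]
grip_width: 0.0521
finger_force: 30.0
t: 38.02
ee_pos: [0.4513, -0.2445, 0.0546]
ee_rot: [180.0, 0.2, -5.8]
wrist_force: [-0.5, -0.7, -2.9]
grip_width: 0.0522
finger_force: 30.0
at [ 0.4513 -0.2445  0.0546] [ 1.7997e+02  1.5000e-01 -5.8200e+00] t 38.0 w 0.0522
(0.4515, -0.2446, 0.0315, -5.8) shift [0.0003 0.0001 0.0231] rot [ 0.03  0.15 -0.02] dist 0.023
```

Scaled: 0.02 m is 1, 0.018 m is 0.9.

```bash
python3 shift.py '[[[0, 0, 0.15, 0, 0, 0], [0, 0, 0.35, 0, 0, 0], [0, 0, 0.55, 0, 0, 0], [0, 0, 0.75, 0, 0, 0], [0, 0, 0.9, 0, 0, 0], [0, 0, 1, 0, 0, 0], [0, 0, 1, 0, 0, 0], [0, 0, 1, 0, 0, 0], [0, 0, 1, 0, 0, 0]]]'
```

```text
t: 38.77
ee_pos: [0.4511, -0.2444, 0.0344]
ee_rot: [180.0, 0.2, -5.8]
wrist_force: [-0.0, -0.7, -3.9]
grip_width: 0.0516
finger_force: 30.0
```

```bash
python3 shift.py '[[[0, 0, 0.05, 0, 0, 0], [0, 0, 0.1, 0, 0, 0], [0, 0, 0.15, 0, 0, 0], [0, 0, 0.15, 0, 0, 0], [0, 0, 0.15, 0, 0, 0]]]'
python3 shift.py '[[[0, 0, 0, 0, 0, 0], [0, 0, 0, 0, 0, 0], [0, 0, 0, 0, 0, 0], [0, 0, 0, 0, 0, 0], [0, 0, 0, 0, 0, 0]]]' 0.093
python3 shift.py '[[[0, 0, -0.5, 0, 0, 0], [0, 0, -1.5, 0, 0, 0], [0, 0, -3, 0, 0, 0], [0, 0, -4.5, 0, 0, 0], [0, 0, -6, 0, 0, 0], [0, 0, -6.9, 0, 0, 0], [0, 0, -7, 0, 0, 0], [0, 0, -7, 0, 0, 0], [0, 0, -7, 0, 0, 0]]]'
python3 - <<'E'
from plan import *
c=cam("top")
cv2.imwrite("pics/top1.png",c["pixels"])
plan((.6457,.2284,.17,-5.8),(.6457,.2284,.12,-5.8))
E
```

```text
t: 39.18
ee_pos: [0.4509, -0.2442, 0.0312]
ee_rot: [180.0, 0.2, -5.8]
wrist_force: [0.4, -0.5, -3.1]
grip_width: 0.0517
finger_force: 30.0
t: 39.6
ee_pos: [0.4512, -0.2444, 0.0315]
ee_rot: [180.0, 0.2, -5.8]
wrist_force: [-0.2, -0.4, 0.5]
grip_width: 0.0805
finger_force: 0.0
t: 40.35
ee_pos: [0.4509, -0.2438, 0.1706]
ee_rot: [-180.0, 0.2, -5.8]
wrist_force: [-0.2, -0.5, 0.0]
grip_width: 0.0933
finger_force: 0.0
at [ 0.4506 -0.2436  0.17  ] [-179.93    0.3    -5.82] t 40.4 w 0.0934
(0.6457, 0.2284, 0.17, -5.8) shift [ 1.463e-01 -4.893e-01 -2.000e-04] rot [-0.07  0.3  -0.02] dist 0.511
(0.6457, 0.2284, 0.12, -5.8) shift [ 0.   -0.    0.05] rot [0. 0. 0.] dist 0.05
```

View pics/top1.png

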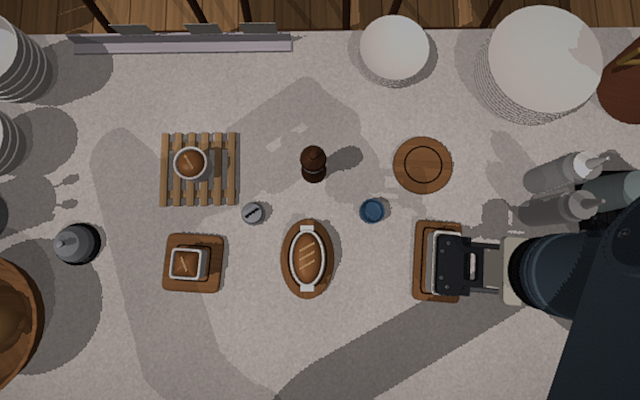

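The square dish (188,264) and oval dish (307,258) sit centred on their boards. The round one waits on the trivet at (190,163) and its board at (422,165) is free. Fetch the round one.

Scaled: -0.244 m is -12.2, -0.225 m is -11.25, 0.2 degrees is 0.05.

```bash
python3 shift.py '[[[0.15, -0.5, 0, 0, 0, 0], [0.5, -1.65, 0, 0, 0, 0], [0.95, -3.1, 0, 0, 0, 0], [1.45, -4.75, 0, 0, 0, 0], [2, -6.5, 0, 0, 0, 0], [2.5, -8.25, 0, 0, 0, 0], [3, -9.85, 0, 0, 0, 0], [3.4, -11.25, 0, 0, 0, 0], [3.65, -12.2, 0, 0, 0, 0], [3.65, -12.2, 0, 0.025, 0.05, 0]]]'
python3 shift.py '[[[0.15, -0.5, 0, 0, 0, 0], [0.5, -1.65, 0, 0, 0, 0], [0.95, -3.1, 0, 0, 0, 0], [1.45, -4.75, 0, 0, 0, 0], [2, -6.5, 0, 0, 0, 0], [2.5, -8.25, 0, 0, 0, 0], [3, -9.85, 0, 0, 0, 0], [3.4, -11.25, 0, 0, 0, 0], [3.65, -12.25, 0, 0, 0, 0], [3.65, -12.25, 0, 0, 0, 0]]]'
python3 shift.py '[[[0, 0, 0.5, 0, 0, 0], [0, 0, 1.5, 0, 0, 0], [0, 0, 2.25, 0, 0, 0], [0, 0, 2.5, 0, 0, 0], [0, 0, 2.5, 0, 0, 0]]]'
python3 - <<'E'
from plan import *
from meas import *
c=cam("top");o=comps(c)
def f(n,u,v,z,k):
    q=min(o,key=lambda q:np.hypot(q[0]-u,q[1]-v)); print(n,np.round(fit(unp(c,q[3],z),k),1))
f("Brd",422,165,.006,'e');f("Bobl",438,262,.006,'r');f("obl",440,258,.06,'r')
f("oval",307,258,.052,'e');f("Boval",307,262,.006,'e')
plan((.6457,.2284,.0275,-5.8))
E
```

```text
t: 41.23
ee_pos: [0.5488, -0.0044, 0.1694]
ee_rot: [-179.8, 0.1, -5.6]
wrist_force: [-0.3, -0.7, -0.2]
grip_width: 0.0928
finger_force: 0.0
t: 42.07
ee_pos: [0.6465, 0.2309, 0.1699]
ee_rot: [-179.9, 0.0, -5.7]
wrist_force: [-0.7, -0.6, -0.7]
grip_width: 0.0932
finger_force: 0.0
t: 42.48
ee_pos: [0.6445, 0.2256, 0.1187]
ee_rot: [180.0, 0.3, -5.9]
wrist_force: [-0.4, 0.2, 0.6]
grip_width: 0.0928
finger_force: 0.0
Brd [ 645.4 -226.2  121.4  119.4  119.4]
Bobl [ 448.7 -261.6  112.6   42.8  174.1]
obl [ 450.9 -242.8  104.1   39.5  174.1]
oval [464.5   9.2  91.5  52.3 179.4]
Boval [462.4   9.9 155.3 105.6 179.2]
at [0.6455 0.226  0.1203] [-1.7997e+02  1.1000e-01 -5.9100e+00] t 42.5 w 0.093
(0.6457, 0.2284, 0.0275, -5.8) shift [ 0.0001 -0.0023  0.0928] rot [-0.03  0.11 -0.11] dist 0.093
```

```bash
python3 shift.py '[[[0, -0.05, 0.25, 0, 0, 0], [0, -0.05, 1, 0, 0, 0], [0, -0.05, 2.25, 0, 0, 0], [0, -0.05, 3.25, 0, 0, 0], [0, -0.05, 4.1, 0, 0, 0], [0, -0.05, 4.6, 0, 0, 0], [0, -0.05, 4.6, 0, 0, 0], [0, -0.05, 4.6, 0, 0, 0], [0, -0.05, 4.6, 0, 0, 0]]]'
python3 shift.py '[[[0, 0, 0, 0, 0, 0], [0, 0, 0, 0, 0, 0], [0, 0, 0, 0, 0, 0], [0, 0, 0, 0, 0, 0], [0, 0, 0, 0, 0, 0], [0, 0, 0, 0, 0, 0], [0, 0, 0, 0, 0, 0]]]' 0.02
python3 shift.py '[[[0, 0, -0.3, 0, 0, 0], [0, 0, -1, 0, 0, 0], [0, 0, -2.25, 0, 0, 0], [0, 0, -3.5, 0, 0, 0], [0, 0, -4.75, 0, 0, 0], [0, 0, -6, 0, 0, 0], [0, 0, -7.25, 0, 0, 0], [0, 0, -8.25, 0, 0, 0], [0, 0, -8.5, 0, 0, 0], [0, 0, -8.5, 0, 0, 0]]]'
python3 - <<'E'
from plan import *
plan((.6454,-.2262,.195,-5.8),(.6454,-.2262,.045,-5.8))
E
```

```text
t: 43.28
ee_pos: [0.6476, 0.2288, 0.031]
ee_rot: [-179.9, -0.2, -5.8]
wrist_force: [-0.0, -0.1, 0.3]
grip_width: 0.093
finger_force: 0.0
t: 43.87
ee_pos: [0.6465, 0.2286, 0.0297]
ee_rot: [-179.9, -0.0, -5.8]
wrist_force: [-1.5, -0.3, 2.2]
grip_width: 0.0635
finger_force: 30.0
t: 44.7
ee_pos: [0.6471, 0.2286, 0.2013]
ee_rot: [-179.9, -0.2, -5.8]
wrist_force: [1.4, 0.0, -2.0]
grip_width: 0.0634
finger_force: 30.0
at [0.6471 0.2286 0.2013] [-179.86   -0.22   -5.81] t 44.7 w 0.0634
(0.6454, -0.2262, 0.195, -5.8) shift [0.0443 0.4527 0.0053] rot [-0.14 -0.22 -0.01] dist 0.455
(0.6454, -0.2262, 0.045, -5.8) shift [ 0.   -0.    0.15] rot [0. 0. 0.] dist 0.15
```

Scaled: 0.03 m is 1.5, 0.018 m is 0.9.

```bash
python3 shift.py '[[[0.05, 0.4, 0, 0, 0, 0], [0.15, 1.5, 0, 0, 0, 0], [0.3, 3, 0, 0, 0, 0], [0.45, 4.6, 0, 0, 0, 0], [0.6, 6.25, 0, 0, 0, 0], [0.75, 7.85, 0, 0, 0, 0], [0.9, 9.4, 0, 0, 0, 0], [1.05, 10.65, 0, 0, 0, 0], [1.1, 11.3, 0, 0, 0, 0], [1.1, 11.3, 0, 0, 0, 0]]]'
python3 shift.py '[[[0.05, 0.4, 0, 0, 0, 0], [0.15, 1.5, 0, 0, 0, 0], [0.3, 3, 0, 0, 0, 0], [0.45, 4.6, 0, 0, 0, 0], [0.6, 6.25, 0, 0, 0, 0], [0.75, 7.85, 0, 0, 0, 0], [0.9, 9.4, 0, 0, 0, 0], [1.05, 10.65, 0, 0, 0, 0], [1.1, 11.3, 0, 0, 0, 0], [1.1, 11.3, 0, 0, 0, 0]]]'
python3 shift.py '[[[0, 0, 0, 0, 0, 0], [0, 0, 0.5, 0, 0, 0], [0, 0, 1.5, 0, 0, 0], [0, 0, 2.75, 0, 0, 0], [0, 0, 4, 0, 0, 0], [0, 0, 5.25, 0, 0, 0], [0, 0, 6.25, 0, 0, 0], [0, 0, 7, 0, 0, 0], [0, 0, 7.25, 0, 0, 0], [0, 0, 7.25, 0, 0, 0]]]'
python3 shift.py '[[[0, 0, 0, 0, 0, 0], [0, 0, 0, 0, 0, 0]]]'
python3 - <<'E'
from plan import *
plan((.6454,-.2262,.030,-5.8))
E
```

```text
t: 45.53
ee_pos: [0.6442, -0.002, 0.1969]
ee_rot: [-180.0, 0.2, -6.0]
wrist_force: [0.0, 0.0, -1.5]
grip_width: 0.0634
finger_force: 30.0
t: 46.37
ee_pos: [0.6441, -0.2275, 0.1978]
ee_rot: [-179.9, 0.0, -5.9]
wrist_force: [-0.6, 0.5, -1.7]
grip_width: 0.0636
finger_force: 30.0
t: 47.2
ee_pos: [0.6433, -0.2229, 0.0516]
ee_rot: [-179.8, 0.2, -5.7]
wrist_force: [-0.6, -0.2, -1.4]
grip_width: 0.0636
finger_force: 30.0
t: 47.37
ee_pos: [0.6454, -0.2252, 0.0552]
ee_rot: [-180.0, -0.2, -5.8]
wrist_force: [0.6, -0.4, -1.9]
grip_width: 0.0639
finger_force: 30.0
at [ 0.6454 -0.2252  0.0552] [-1.7996e+02 -1.6000e-01 -5.7600e+00] t 47.4 w 0.0639
(0.6454, -0.2262, 0.03, -5.8) shift [0.     0.001  0.0252] rot [-0.04 -0.16  0.04] dist 0.025
```

Scaled: 0.021 m is 1.05, 0.02 m is 1.

```bash
python3 shift.py '[[[0, 0.05, 0.15, 0, 0, 0], [0, 0.05, 0.35, 0, 0, 0], [0, 0.05, 0.55, 0, 0, 0], [0, 0.05, 0.75, 0, 0, 0], [0, 0.05, 0.9, 0, 0, 0], [0, 0.05, 1, 0, 0, 0], [0, 0.05, 1.05, 0, 0, 0], [0, 0.05, 1.05, 0, 0, 0], [0, 0.05, 1.05, 0, 0, 0]]]'
```

```text
t: 48.12
ee_pos: [0.6443, -0.2266, 0.0327]
ee_rot: [-179.9, -0.0, -5.8]
wrist_force: [0.3, 0.5, -1.8]
grip_width: 0.0635
finger_force: 30.0
```

Scaled: 0.0025 m is 0.125, 0.001 m is 0.05.

```bash
python3 shift.py '[[[0.05, 0, 0.05, 0, 0, 0], [0.05, 0, 0.125, 0, 0, 0], [0.05, 0, 0.125, 0, 0, 0], [0.05, 0, 0.125, 0, 0, 0]]]'
python3 shift.py '[[[0, 0, 0, 0, 0, 0], [0, 0, 0, 0, 0, 0], [0, 0, 0, 0, 0, 0], [0, 0, 0, 0, 0, 0], [0, 0, 0, 0, 0, 0]]]' 0.093
python3 shift.py '[[[0, 0, -0.5, 0, 0, 0], [0, 0, -1.5, 0, 0, 0], [0, 0, -3, 0, 0, 0], [0, 0, -4.5, 0, 0, 0], [0, 0, -6, 0, 0, 0], [0, 0, -7.25, 0, 0, 0], [0, 0, -8.5, 0, 0, 0], [0, 0, -9, 0, 0, 0], [0, 0, -9, 0, 0, 0]]]'
python3 shift.py '[[[-0.5, -0.5, 0, 0, 0, 0], [-1.5, -1.5, 0, 0, 0, 0], [-2.5, -3, 0, 0, 0, 0], [-3.5, -4.5, 0, 0, 0, 0], [-4.5, -6, 0, 0, 0, 0], [-5.5, -7.5, 0, 0, 0, 0], [-6.5, -9, 0, 0, 0, 0], [-7, -10, 0, 0, 0, 0], [-7, -10, 0, 0, 0, 0], [-7, -10, 0, 0, 0, 0]]]'
python3 - <<'E'
from plan import *
from meas import *
c=cam("top");cv2.imwrite("pics/top2.png",c["pixels"]);s=cam("scene");cv2.imwrite("pics/scene2.png",s["pixels"]);o=comps(c)
def f(n,u,v,z,k):
    q=min(o,key=lambda q:np.hypot(q[0]-u,q[1]-v)); print(n,np.round(q[:3],1),np.round(fit(unp(c,q[3],z),k),1))
f("round",425,160,.058,'c');f("obl",440,260,.06,'r');f("sq",186,264,.054,'r')
plan()
E
```

```text
t: 48.45
ee_pos: [0.6452, -0.2265, 0.0301]
ee_rot: [-179.9, -0.0, -5.8]
wrist_force: [0.6, -0.0, -1.2]
grip_width: 0.064
finger_force: 30.0
t: 48.87
ee_pos: [0.6454, -0.2267, 0.0305]
ee_rot: [-179.9, -0.0, -5.8]
wrist_force: [0.2, -0.0, -0.3]
grip_width: 0.091
finger_force: 0.0
t: 49.62
ee_pos: [0.6467, -0.2276, 0.2144]
ee_rot: [179.9, -0.4, -5.8]
wrist_force: [-0.1, -1.0, 0.6]
grip_width: 0.0929
finger_force: 0.0
t: 50.45
ee_pos: [0.5251, -0.0126, 0.2093]
ee_rot: [-179.9, 0.1, -5.7]
wrist_force: [-0.2, 0.4, 0.5]
grip_width: 0.0929
finger_force: 0.0
round [ 306.5  259.7 1021.7] [460.5  14.6  84.   84.    0. ]
obl [ 306.5  259.7 1021.7] [459.7   9.5  80.3  51.9 174. ]
sq [212.9 268.5 846.1] [452.2 175.5 106.7  36.5 162.5]
at [ 0.5262 -0.0143  0.2096] [-1.7994e+02  3.0000e-02 -5.8200e+00] t 50.5 w 0.093
```

View pics/top2.png

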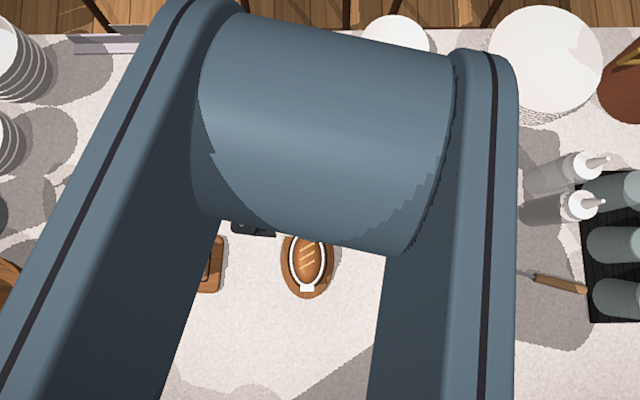

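View pics/scene2.png

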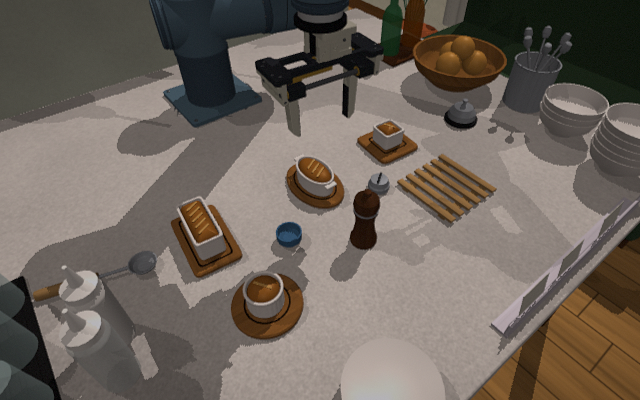

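The arm covers the top view, but the scene view shows all four dishes upright inside their outlines, with the round one at (265,293). The mill at (364,220) hasn't moved. One numeric check from this view, without moving.

```bash
python3 - <<'E'
from meas import *
s=cam("scene");o=comps(s,(150,430,110,350))
for n,u,v,z,k in [("round",265,289,.058,'e'),("Brd",268,318,.006,'e'),("obl",202,222,.06,'r'),("Bobl",205,250,.006,'r'),("sq",388,130,.054,'r'),("Bsq",388,150,.006,'r'),("oval",316,170,.052,'e'),("Boval",315,195,.006,'e')]:
    q=min(o,key=lambda q:np.hypot(q[0]-u,q[1]-v)); print(n,np.round(q[:3],1),np.round(fit(unp(s,q[3],z),k),1))
E
```

```text
round [262.7 288.6 718.8] [ 648.5 -227.1   52.6   49.8   70.6]
Brd [ 268.8  313.1 2218.1] [ 646.5 -224.6  124.3  120.7  156. ]
obl [198.4 221.2 942.9] [ 454.5 -244.8  103.8   41.5  174.1]
Bobl [ 207.3  247.5 1651.3] [ 454.  -242.9  162.8   93.6  174.2]
sq [388.1 128.1 195.8] [460.2 231.2  44.2  43.6 175.1]
Bsq [386.6 148.2 892.7] [458.2 235.7 119.6 118.7 174.8]
oval [314.2 169.8 556.7] [467.7   8.9  91.7  51.1 179.6]
Boval [314.7 191.8 989.9] [463.1  12.  161.6 109.6 175.6]
```

All four are within about 5 mm and 1° (the dome shifts the fillings slightly). Handing in.

```bash
python3 -c "
from workcell import manip
print(manip.finish_job())"
```

```text
the job is handed in; nothing more can be done
None
```

I moved all four dishes onto the boards of their own shape, centred to about 5 mm and lined up by my camera measurements, left the mill alone, and handed the job in at about 51 s; it returned no verdict.

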